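# Shut the watchmaker's parts drawer

## Robot

A 6-joint arm with a two-finger parallel gripper is mounted at the origin on the work surface. World frame = base frame: x ahead of the robot, y to its left, z up, the work surface at z = 0. Lengths are in mm, angles in rad, forces in N, time in s.
With the tool pointing down it reaches from about 350 to 775 mm from the base axis. Payload 7.3 kg.
Tool frame: the origin (TCP) lies at the very end of the fingers, on their centre line; the grasp point (between the pads) lies 19 mm behind it; z points along the fingers, y is the line along which they close (so a half turn about z gives the same grasp; the last joint's range is limited). The gripper opens to 92 mm and grips with 3 to 60 N. Pads are 19 mm wide; open, the fingers measure 130 mm over their backs; the gripper's body (75 mm by 190 mm) begins 47 mm behind the grasp point.
Start: joints at [-1.395, 0.342, 1.524, -0, 1.275, -0.146], TCP at [166.067, -498.063, 226.741] pointing down, gripper open.
Joint ranges: [-2.53, 2.53], [-0.77, 2.02], [0.04, 2.7], [-1, 4.14], [0.28, 2.66], [-3.11, 3.11]. Speed limits (rad/s): [2.57, 2.57, 3.14, 3.14, 3.14, 3.14].

## Interface

Orientations are given as [roll, pitch, yaw] about the fixed x, y, z axes, in that order (R = Rz(yaw) Ry(pitch) Rx(roll)).
In Python, from plant import get_obs, vision, workorder gives the robot as it stands.
- The arm moves only by the shell command python3 -m pendant 'ROWS' [OPENING]. ROWS is a JSON object of lists of equal length, an entry for each row: "dp": the shift along the tool's x, y, z in m, a list of three; "rotation": the turn, a rotation vector about the tool's x, y, z in rad, a list of three. A call has 1 to 8 rows; each row is the pose to reach, as a shift and turn from the pose commanded when the call began, along the tool's axes at that moment; what a row does not reach only later rows make up. A row lasts 1/8 s, in which the tool goes at most 62.5 mm and 10.7 degrees, less where a joint would pass 70% of its speed; a pose out of reach is approached as far as the arm can. A call with a gripper value outside its range is refused whole. OPENING is the finger opening in m, from 0 to 0.0918, set as the call begins (- or left out, the last holds). The fingers move at their own pace and stop on an object; the grip force is fixed at half the most. Time passes only in rows, so rows that repeat a pose let the fingers close. It gives the time, the measured TCP pose, the force, the opening and the grip force at its end, in the units of the state.
- get_obs(): the state, without advancing time (a new reading comes with each control period).
- vision.capture(name): name is "scene" or "top" or "wrist"; returns a dict with "pixels" (480x640x3 uint8, red, green, blue), "vfov" (degrees; the focal length in pixels is half the picture's height over the tangent of half this angle, whatever the lens; pixels are square), "cx", "cy" (the principal point, pixels), "pose" (4x4, takes a point from camera to world coordinates); the wrist camera has in their place "T_tool_cam" (4x4, takes a point from camera to tool coordinates, whose origin is the TCP and whose axes are the flange's). Camera axes: x right, y up, looking along -z (the intrinsics and any distortion apply to the point x, -y, -z); pixel columns grow to the right and rows downward; lengths in mm; the calibration is good to about 2 mm. A picture is of the moment at which its call begins: read the wrist's pose just before it. There is no depth.
- workorder.close_job(): hands the job in; it is judged then, once.
The state is a dict: "time": time; "joint_positions": joint angles; "dq": joint speeds; "tau": joint torques, N m; "tool_pos": TCP position; "tcp_rot": TCP orientation; "contact_force": force on the tool from outside, world axes, zero at the start; "moment": the same for the moment, N m; "grip_width": finger opening in mm; "finger_force": force on a finger pad.
Only numpy, scipy, OpenCV 4.12 (cv2) and the standard library are available. Lean on these libraries where they do the work, as an engineer would, in place of code of your own. Each camera call takes 0.05 s, during which the arm holds its last target. There are 200 camera calls.

## Task

On the watchmaker's bench the parts chest has been left with one drawer out and the drawer's yellow dust lid standing up. With the fingertips only, push the lid over until it is fully closed on top of the drawer, and only then push the drawer fully home into the chest (a raised lid would strike the chest). Pick nothing up: the watch movement stays in the drawer and everything else on the bench stays where it is; do not use heavy force.

Things in the scene. Friction and masses are not known exactly. Their poses are not given: they have to be found in the camera images.
- chest: Black parts chest fixed to the bench, 200 mm deep (x) x 250 wide (y) x 85 high, two blue drawers side by side. Origin: centre of its underside; x points front to back (away from the robot, turned up to 15 degrees), y to its left. Front face at x = -100 mm; the left drawer (y = +61 mm) is a shut dummy, the right one (y = -61 mm) is the working drawer.
- drawer (a joint): How far the right-hand (as the robot sees it) drawer is pulled out of the chest, m: 0 = fully home, grows as it comes out along the chest's -x (at most 0.12). Stays where left; friction about 2 N.
- drawer_front (a point): Centre of the flat blue front of the right drawer, outer face, 40 mm above the bench; axes as the chest's (push along +x). Front 114 mm wide, 10 to 70 mm above the bench, 8 thick; home, it stands 8 mm proud of the chest's face. Behind it a tray 108 mm wide, rims 58 and floor 14 mm above the bench; the lid covers its front compartment (61 mm front to back).
- lid (a joint): Angle of the yellow lid, rad: 0 = lying closed and level on the drawer, 1.57 = standing upright, at most 1.9. It closes by swinging over from the drawer's left towards its right. Stiff friction hinge (0.06 N m, about 1 N at 60 mm from the hinge): it stays where it is left and must be pushed all the way down.
- lid_hinge (a point): Middle of the lid's hinge line (along the chest's x, above the drawer's left wall), 61.5 mm above the bench, 40 mm behind the front's outer face, 50 mm left of the drawer's centre; moves with the drawer. Lid: flat yellow plate, 60 mm along the hinge, 100 from hinge to free edge, 5 thick (point at mid-thickness); closed, its top is 64 mm above the bench.
- lid_edge (a point): Middle of the lid's free edge at mid-thickness, 100 mm from lid_hinge: up when the lid is open, over the drawer's right wall when closed.
- movement: Round brass watch movement, 26 mm across, 12 high, loose in the drawer's front compartment, to stay there. Origin: centre of its underside, z up.
- loupe: Black eyeglass loupe, 34 mm across, 34 high, standing left of the open drawer, in front of the chest's left half; leave alone. Origin: centre of its underside.
- oil_jar: Amber jar, 36 mm across, 50 high, standing to the right of the open drawer; leave alone. Origin: centre of its underside.
- tape: Cream roll of tape lying flat, 64 mm across, 22 high; leave alone. Origin: centre of its underside.
- screwdriver: Red-handled screwdriver lying on the bench, 150 mm; leave alone. Origin: centre of its underside.
- case_cup: Aluminium cup block, 44 mm across, 34 high; leave alone. Origin: centre of its underside.
- tweezers: Steel tweezers lying flat, 117 mm long, 6 high; leave alone. Origin: on the underside, near the middle.

How it is judged (in metres and radians):
On the way, in this order (a step that is already met when the one before it is completed fails the run):
1. the lid is closed while the drawer is still out (value of joint lid below 0.06 rad and value of joint drawer above 0.06 m), for 0.2 s.
2. the drawer is pushed home (value of joint drawer below 0.004 m), for 0.2 s.
At the end, for the whole second after the job is handed in: The lid is closed (within 0.06 rad), the drawer is home (within 4 mm), the movement lies at rest in the drawer's front compartment, and the other loose things are within 25 mm of where they stood (value of joint lid below 0.06 rad and value of joint drawer below 0.004 m and linear speed of movement below 0.01 m/s and x of movement in the frame of drawer_front between 0.012 and 0.072 m and y of movement in the frame of drawer_front between -0.05 and 0.05 m and z of movement in the frame of drawer_front between -0.04 and 0.015 m and distance of each of loupe, oil_jar, tape, screwdriver, case_cup, tweezers from where it was at the start of the episode below 0.025 m); the robot touches nothing.
It fails at once if the drawer is pushed in with its lid raised, so that the lid would strike the chest (value of joint lid above 0.2 rad and value of joint drawer below 0.06 m).
It fails at once if the movement is lifted out of the drawer (underside over 45 mm above the bench; it starts at 14) (height (world z) of movement above 0.045 m).
It fails at once if heavy force: more than 60 N on the chest, drawer or lid (contact force between the arm and chest above 60 N).
It fails at once if heavy force: more than 60 N from the fingers on the chest, drawer or lid (contact force between the fingers and chest above 60 N).
It fails at once if another loose thing on the bench is moved more than 25 mm or lifted (distance of any of loupe, oil_jar, tape, screwdriver, case_cup, tweezers from where it was at the start of the episode above 0.025 m).
It also fails if it takes over 46 s, if anything falls off the work surface, if the arm or the gripper's body presses on something with over 40 N, if the wrist force passes 120 N, or if a joint passes its speed limit or range.

## Working session

There is one attempt and no reset: what is moved stays moved. The work goes in short steps, Python scripts to look and compute and a shell command to move; the robot and the scene stay as the last step left them, time stands still between calls to the robot, and variables do not carry over. Pictures are saved under pics/ and viewed, at most 10 in all, crops included, and the job is handed in when it is done.

```bash
mkdir -p pics; ls; python3 - <<'E'
from plant import get_obs, vision
import cv2,numpy as np
o=get_obs(); print({k:np.round(v,3).tolist() for k,v in o.items()})
for n in("scene","top"):
    c=vision.capture(n); print({k:(np.round(v,4).tolist() if k!="pixels" else 0) for k,v in c.items()})
    cv2.imwrite(f"pics/{n}0.png",c["pixels"][...,::-1])
    np.savez(f"{n}0.npz",**c)
E
```

```text
pics
{'time': 0.0, 'joint_positions': [-1.395, 0.343, 1.525, -0.0, 1.275, -0.146], 'dq': [0.001, 0.002, 0.001, -0.001, 0.001, 0.001], 'tau': [-0.001, -43.124, -24.423, 0.072, 0.056, -0.0], 'tool_pos': [165.995, -497.658, 226.066], 'tcp_rot': [-3.14, -0.0, 0.322], 'contact_force': [0.075, -0.963, -0.041], 'moment': [-0.026, 0.042, 0.045], 'finger_force': 0.0, 'grip_width': 91.584}
{'pixels': 0, 'vfov': 55.8373, 'cx': 319.9174, 'cy': 233.9922, 'pose': [[-0.7645, -0.5192, 0.3819, 952.0437], [0.6444, -0.6282, 0.4359, 469.7929], [0.0136, 0.5794, 0.8149, 890.2606], [0.0, 0.0, 0.0, 1.0]]}
{'pixels': 0, 'vfov': 51.9913, 'cx': 319.0117, 'cy': 239.1788, 'pose': [[-0.0074, 0.9846, -0.1748, 344.7558], [-1.0, -0.0062, 0.0073, 16.852], [0.0061, 0.1749, 0.9846, 1132.4428], [0.0, 0.0, 0.0, 1.0]]}
```

View pics/top0.png

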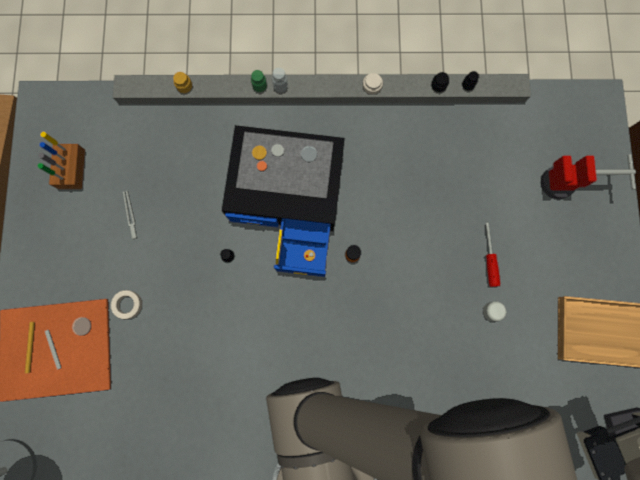

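View pics/scene0.png

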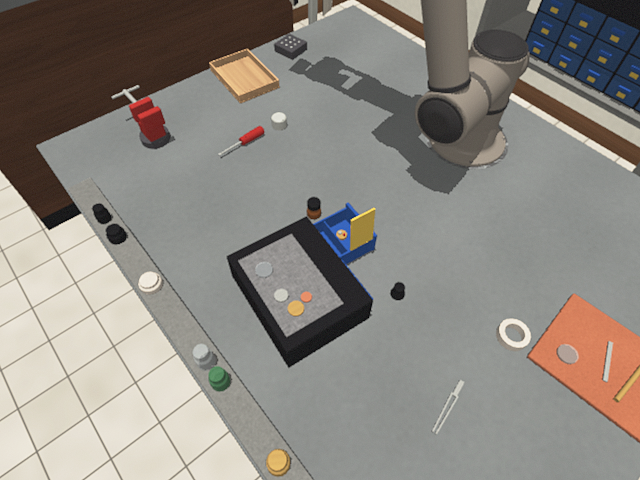

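The top view shows the open drawer at about (303,248), with the lid upright at (280,246), the loupe at (227,255) and the jar at (353,254). In the scene view the lid is at (363,229). I'll zoom in to pick corners.

```bash
python3 - <<'E'
import cv2,numpy as np
a=np.load("top0.npz")["pixels"][...,::-1]; b=np.load("scene0.npz")["pixels"][...,::-1]
A=cv2.resize(a[200:290,210:370],None,fx=5,fy=5,interpolation=cv2.INTER_CUBIC)[:, :400*2]
B=cv2.resize(b[190:310,280:420],None,fx=5,fy=5,interpolation=cv2.INTER_CUBIC)
cv2.imwrite("pics/topc.png",A);cv2.imwrite("pics/scenec.png",B)
E
```

```text
(no output)
```

View pics/topc.png

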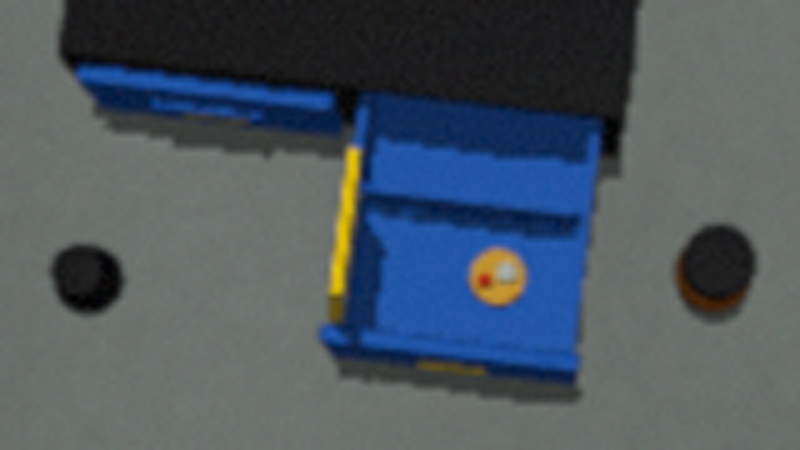

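View pics/scenec.png

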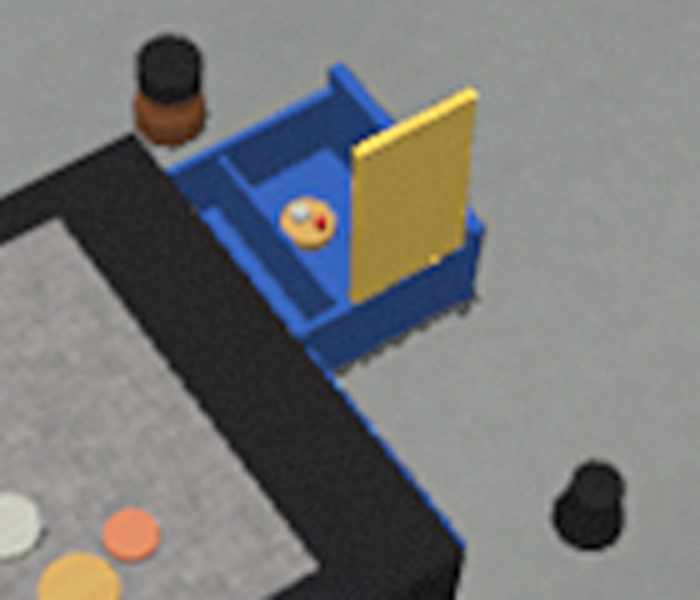

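The crops show the drawer front's top edge running from about (322,335) to (578,362) in the top crop and (338,65) to (485,228) in the scene crop. The lid's top edge runs from (353,148) to (336,300) in top and (355,150) to (475,93) in scene. Next I triangulate these points.

```bash
cat > h.py <<'E'
import numpy as np
def ray(c,u,v):
    f=240/np.tan(np.radians(float(c["vfov"]))/2)
    d=np.array([(u-float(c["cx"]))/f,-(v-float(c["cy"]))/f,-1]); P=c["pose"]
    d=P[:3,:3]@d; return P[:3,3],d/np.linalg.norm(d)
def onz(c,u,v,z):
    o,d=ray(c,u,v); return o+d*(z-o[2])/d[2]
def tri(r1,r2):
    (o1,d1),(o2,d2)=r1,r2
    s=np.linalg.lstsq(np.c_[d1,-d2],o2-o1,rcond=None)[0]
    p,q=o1+s[0]*d1,o2+s[1]*d2; return (p+q)/2,np.linalg.norm(p-q)
E
python3 - <<'E'
from h import *
np.set_printoptions(precision=1,suppress=True)
T=np.load("top0.npz");S=np.load("scene0.npz")
t=lambda u,v:((u+.5)/5-.5+210,(v+.5)/5-.5+200)
s=lambda u,v:((u+.5)/5-.5+280,(v+.5)/5-.5+190)
for n,a,b in [("frontL",(322,340),(485,228)),("frontR",(578,360),(340,63)),("lidback",(354,148),(352,152)),("lidfront",(337,295),(476,93)),
  ("movement top",(498,276),(308,222)),("loupe top",(87,270),(598,485)),("jar top",(718,260),(170,67)),("chest RF",(622,118),(133,135)),("chest LF",(62,55),(462,548))]:
    print(n,*tri(ray(T,*t(*a)),ray(S,*s(*b))))
print("z70 plane",onz(T,*t(322,340),70),onz(T,*t(578,360),70))
print("z85 chest",onz(T,*t(62,55),85),onz(T,*t(622,118),85))
e=lambda p:p/np.linalg.norm(p)
l=onz(T,*t(62,55),85);r=onz(T,*t(622,118),85);print(np.linalg.norm(l-r),np.degrees(np.arctan2(*(l-r)[:2])))
l=onz(S,*s(462,548),85);r=onz(S,*s(133,135),85);print(l,r,np.linalg.norm(l-r),np.degrees(np.arctan2(*(l-r)[:2])))
E
```

```text
frontL [470.7 109.4  64.3] 4.74608642317033
frontR [459.9  -1.2  68.7] 7.005773737420339
lidback [538.6  88.3 155.7] 2.03572725221623
lidfront [477.9  96.2 154. ] 5.3591637159607375
movement top [505.3  33.   17.1] 4.428973327235861
loupe top [507.1 220.9  26.1] 7.9345211665769035
jar top [508.2 -66.   41.9] 4.4937524510415106
chest RF [565.8 -22.5  79.1] 4.026845375146294
chest LF [595.7 222.8  79.1] 3.6619667490703893
z70 plane [471.4 107.   70. ] [462.  -4.  70.]
z85 chest [595.4 220.2  85. ] [565.8 -23.8  85. ]
245.79075330112758 6.907378150129806
[597.3 226.1  85. ] [567.5 -17.2  85. ] 245.06829465327726 6.974638927115997
```

The chest is turned about −7°, its front edge is 245 mm against 250 given, and heights agree to about 6 mm. The hinge is near (511,98) and the drawer front's centre near (465,53). I'll close the fingers and go left of the lid, high.

```bash
python3 -m pendant '{"dp":[[0.03,-0.028,0],[0.075,-0.07,0],[0.12,-0.112,0],[0.165,-0.154,0],[0.21,-0.196,0],[0.255,-0.238,0],[0.3,-0.28,0],[0.345,-0.322,0]],"rotation":[[0,0,0],[0,0,0],[0,0,0],[0,0,0],[0,0,0],[0,0,0],[0,0,0],[0,0,0]]}' 0
python3 -m pendant '{"dp":[[0.045,-0.042,0],[0.09,-0.084,0],[0.135,-0.126,0],[0.175,-0.163,0],[0.193,-0.181,0],[0.193,-0.181,0],[0.193,-0.181,0],[0.193,-0.181,0]],"rotation":[[0,0,0],[0,0,0.1],[0,0,0.2],[0,0,0.3],[0,0,0.4],[0,0,0.444],[0,0,0.444],[0,0,0.444]]}'
python3 - <<'E'
from plant import get_obs,vision
import cv2,numpy as np
o=get_obs();print(o["time"],o["tool_pos"],o["tcp_rot"],o["contact_force"])
a=vision.capture("top")["pixels"][...,::-1][180:300,200:360];b=vision.capture("wrist")["pixels"][...,::-1]
cv2.imwrite("pics/c1.png",np.hstack([cv2.resize(a,(400,300)),cv2.resize(b,(400,300))]))
E
```

```text
time: 1.1
tool_pos: [392.1, -81.6, 226.7]
tcp_rot: [3.141, -0.0, 0.322]
contact_force: [0.9, -0.7, -0.1]
grip_width: 16.2
finger_force: 0.0
time: 2.1
tool_pos: [517.2, 149.0, 226.5]
tcp_rot: [3.141, 0.0, -0.122]
contact_force: [0.4, 0.2, -0.7]
grip_width: 0.5
finger_force: 0.0
2.1 [517.16719619 148.95899172 226.5431345 ] [ 3.14133717e+00  4.04999580e-04 -1.21759658e-01] [ 0.3843614  0.2471813 -0.6852316]
```

View pics/c1.png

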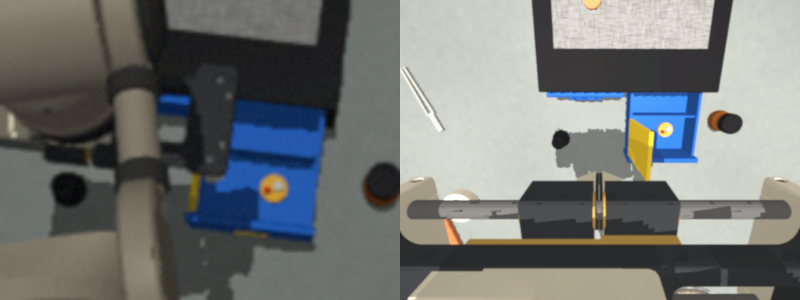

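The tip is about 50 mm left of the lid, and the drawer, loupe and jar are clear. I'll descend beside the lid and push it over.

```bash
python3 -m pendant '{"dp":[[0,0,0.04],[0,0,0.08],[0,0,0.104],[0,0.015,0.104],[0,0.028,0.104],[0,0.04,0.104],[0,0.052,0.104],[0,0.065,0.104]],"rotation":[[0,0,0],[0,0,0],[0,0,0],[0,0,0],[0,0,0],[0,0,0],[0,0,0],[0,0,0]]}'
python3 -m pendant '{"dp":[[0,0.007,0.004],[0,0.013,0.009],[0,0.019,0.016],[0,0.024,0.022],[0,0.028,0.029],[0,0.032,0.036],[0,0.034,0.042],[0,0.036,0.047]],"rotation":[[0,0,0],[0,0,0],[0,0,0],[0,0,0],[0,0,0],[0,0,0],[0,0,0],[0,0,0]]}'
python3 - <<'E'
from plant import get_obs,vision
import cv2,numpy as np
o=get_obs();print(o["time"],o["tool_pos"],o["tcp_rot"],o["contact_force"])
a=vision.capture("scene")["pixels"][...,::-1][170:290,270:430];b=vision.capture("wrist")["pixels"][...,::-1]
cv2.imwrite("pics/c2.png",np.hstack([cv2.resize(a,(400,300)),cv2.resize(b,(400,300))]))
E
```

```text
time: 3.2
tool_pos: [509.6, 83.9, 123.2]
tcp_rot: [-3.141, -0.001, -0.122]
contact_force: [-0.1, 0.7, -1.1]
grip_width: 0.2
finger_force: 0.4
time: 4.2
tool_pos: [505.0, 49.0, 75.2]
tcp_rot: [3.142, 0.0, -0.122]
contact_force: [-0.5, 1.0, 0.9]
grip_width: 0.4
finger_force: 0.4
4.2 [504.96340884  48.96534303  75.2277699 ] [ 3.14156959e+00  2.62238703e-04 -1.22218511e-01] [-0.46808049  1.01483062  0.91297338]
```

View pics/c2.png

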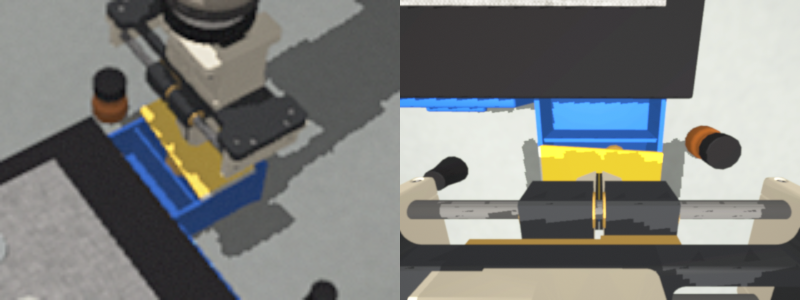

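The lid is following the tip and is nearly flat. Next I finish pressing it down gently.

```bash
python3 -m pendant '{"dp":[[0,0.007,0.002],[0,0.014,0.005],[0,0.014,0.008],[0,0.014,0.01],[0,0.014,0.01]],"rotation":[[0,0,0],[0,0,0],[0,0,0],[0,0,0],[0,0,0]]}'
python3 -m pendant '{"dp":[[0,0,0.001],[0,0,0.001]],"rotation":[[0,0,0],[0,0,0]]}'
```

```text
time: 4.92
tool_pos: [503.2, 35.2, 65.5]
tcp_rot: [3.142, 0.0, -0.122]
contact_force: [-0.1, -0.6, 0.3]
grip_width: 0.7
finger_force: 0.0
time: 5.18
tool_pos: [503.3, 35.2, 64.7]
tcp_rot: [3.142, 0.0, -0.122]
contact_force: [-0.5, -0.6, 0.2]
grip_width: 0.4
finger_force: 0.0
```

```bash
python3 -m pendant '{"dp":[[0,0,0.0005],[0,0,0.001],[0,0,0.001]],"rotation":[[0,0,0],[0,0,0],[0,0,0]]}'
python3 -m pendant '{"dp":[[0,0,0.0005],[0,0,0.001],[0,0,0.001]],"rotation":[[0,0,0],[0,0,0],[0,0,0]]}'
```

```text
time: 5.55
tool_pos: [503.4, 35.2, 64.1]
tcp_rot: [-3.142, -0.0, -0.122]
contact_force: [-1.4, 1.3, 4.4]
grip_width: 0.2
finger_force: 2.4
time: 5.92
tool_pos: [504.2, 35.1, 64.0]
tcp_rot: [3.142, -0.002, -0.122]
contact_force: [-2.5, 0.5, 10.5]
grip_width: 0.6
finger_force: 5.3
```

The tip meets firm resistance at z = 64.0, which is the closed lid's top. I'll lift, move in front of the drawer, come down and look.

```bash
python3 -m pendant '{"dp":[[0,0,-0.02],[0,0,-0.05],[-0.04,-0.006,-0.05],[-0.08,-0.013,-0.05],[-0.095,-0.013,-0.04],[-0.095,-0.013,-0.01],[-0.095,-0.013,0.02],[-0.095,-0.013,0.02]],"rotation":[[0,0,0],[0,0,0],[0,0,0],[0,0,0],[0,0,0],[0,0,0],[0,0,0],[0,0,0]]}'
python3 - <<'E'
from plant import get_obs,vision
import cv2,numpy as np
o=get_obs();print(o["time"],o["tool_pos"],o["tcp_rot"],o["contact_force"])
a=vision.capture("scene")["pixels"][...,::-1][170:290,270:430];b=vision.capture("wrist")["pixels"][...,::-1]
cv2.imwrite("pics/c3.png",np.hstack([cv2.resize(a,(400,300)),cv2.resize(b,(400,300))]))
E
```

```text
time: 6.92
tool_pos: [409.2, 59.7, 41.5]
tcp_rot: [3.141, 0.004, -0.122]
contact_force: [-0.6, 0.5, 0.3]
grip_width: 0.5
finger_force: 0.0
6.925 [409.19994316  59.65549338  41.4640125 ] [ 3.14115646  0.00420724 -0.1221698 ] [-0.55018803  0.52170789  0.27540565]
```

View pics/c3.png

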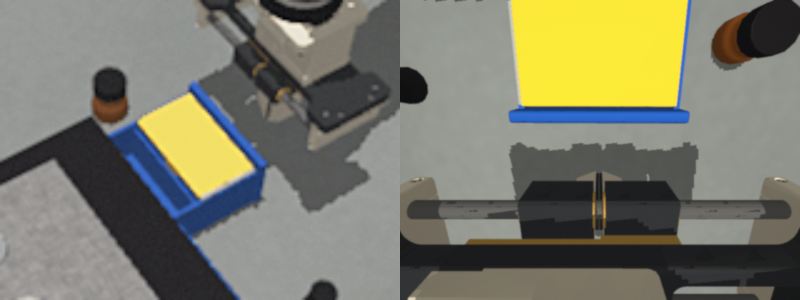

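The lid lies flat, and the tip is centred on the drawer front with a clear gap. Now I push the drawer in.

```bash
python3 -m pendant '{"dp":[[0.015,0,0],[0.03,0,0],[0.038,0,0],[0.046,0,0],[0.054,0,0],[0.062,0,0],[0.074,0,0],[0.086,0,0]],"rotation":[[0,0,0],[0,0,0],[0,0,0],[0,0,0],[0,0,0],[0,0,0],[0,0,0],[0,0,0]]}'
python3 -m pendant '{"dp":[[0.01,0,0],[0.02,0,0],[0.03,0,0],[0.038,0,0],[0.044,0,0],[0.048,0,0],[0.05,0,0],[0.05,0,0]],"rotation":[[0,0,0],[0,0,0],[0,0,0],[0,0,0],[0,0,0],[0,0,0],[0,0,0],[0,0,0]]}'
```

```text
time: 8.02
tool_pos: [496.7, 49.0, 42.6]
tcp_rot: [3.141, 0.0, -0.122]
contact_force: [-2.7, -0.3, 0.9]
grip_width: 0.3
finger_force: 1.2
time: 9.02
tool_pos: [545.9, 43.1, 42.7]
tcp_rot: [-3.141, -0.001, -0.122]
contact_force: [-1.0, 0.1, 0.0]
grip_width: 0.3
finger_force: 0.3
```

```bash
python3 -m pendant '{"dp":[[0.002,0,0],[0.004,0,0],[0.006,0,0],[0.008,0,0],[0.008,0,0]],"rotation":[[0,0,0],[0,0,0],[0,0,0],[0,0,0],[0,0,0]]}'
python3 - <<'E'
from plant import get_obs,vision
import cv2,numpy as np
o=get_obs();print(o["time"],o["tool_pos"],o["contact_force"])
a=vision.capture("scene")["pixels"][...,::-1][170:320,250:450];b=vision.capture("wrist")["pixels"][...,::-1]
cv2.imwrite("pics/c4.png",np.hstack([cv2.resize(a,(400,300)),cv2.resize(b,(400,300))]))
E
```

```text
time: 9.65
tool_pos: [554.0, 42.1, 42.8]
tcp_rot: [-3.142, -0.001, -0.122]
contact_force: [-0.7, 0.8, 0.3]
grip_width: 0.1
finger_force: 0.3
9.65 [554.03731771  42.08304827  42.76031248] [-0.7486719   0.80928755  0.34606093]
```

View pics/c4.png

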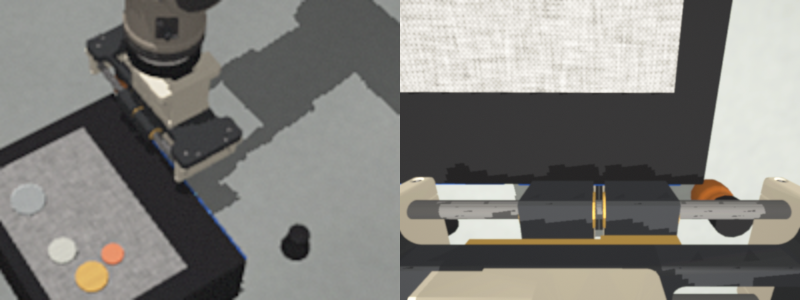

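The drawer is almost home, with both fronts showing as a thin blue line at the chest face. I'll creep on until it stops.

```bash
python3 -m pendant '{"dp":[[0.001,0,0],[0.002,0,0],[0.003,0,0],[0.003,0,0]],"rotation":[[0,0,0],[0,0,0],[0,0,0],[0,0,0]]}'
python3 -m pendant '{"dp":[[0.001,0,0],[0.002,0,0],[0.002,0,0]],"rotation":[[0,0,0],[0,0,0],[0,0,0]]}'
```

```text
time: 10.25
tool_pos: [554.4, 41.9, 42.5]
tcp_rot: [3.141, 0.005, -0.122]
contact_force: [-8.6, 0.7, 6.0]
grip_width: 0.2
finger_force: 4.3
time: 10.62
tool_pos: [554.3, 42.0, 42.5]
tcp_rot: [3.141, 0.009, -0.122]
contact_force: [-14.1, 1.6, 11.6]
grip_width: 0.5
finger_force: 7.8
```

It stopped hard at x = 554.4 with 14 N, so it is home. I'll back off and verify.

```bash
python3 -m pendant '{"dp":[[-0.02,0,0],[-0.05,0,0],[-0.09,0,-0.01],[-0.13,0,-0.04],[-0.17,0,-0.08],[-0.17,0,-0.12],[-0.17,0,-0.15],[-0.17,0,-0.15]],"rotation":[[0,0,0],[0,0,0],[0,0,0],[0,0,0],[0,0,0],[0,0,0],[0,0,0],[0,0,0]]}'
python3 - <<'E'
from plant import get_obs,vision
import cv2,numpy as np
o=get_obs();print(o["time"],o["tool_pos"],o["contact_force"])
a=vision.capture("scene")["pixels"][...,::-1][170:320,250:450];b=vision.capture("wrist")["pixels"][...,::-1]
cv2.imwrite("pics/c5.png",np.hstack([cv2.resize(a,(400,300)),cv2.resize(b,(400,300))]))
E
```

```text
time: 11.62
tool_pos: [391.7, 62.1, 194.9]
tcp_rot: [-3.141, -0.007, -0.122]
contact_force: [-0.5, -0.1, 0.3]
grip_width: 0.2
finger_force: 0.0
11.625 [391.65424091  62.08600147 194.92128428] [-0.52119841 -0.05277811  0.32104569]
```

View pics/c5.png

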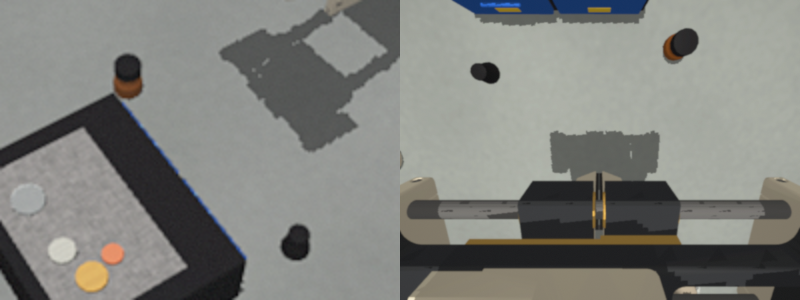

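The right drawer sits flush with the shut dummy, the loupe and jar are where they stood, and the robot is clear of everything. I'll hand the job in.

```bash
python3 -c "
from plant import workorder
print(workorder.close_job())"
```

```text
the job is handed in; nothing more can be done
None
```

I pushed the lid fully closed, then the drawer fully home, and handed the job in at about 11.6 s; the hand-in gave no verdict, but the last pictures show the drawer flush, the loupe and jar undisturbed and the arm clear.

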